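# Mist the badge and hold the press

## Task

Glue the badge lying in the small blue lever press: first push the white cap of the amber spray bottle fully down and let it spring back up, so that it mists the badge. Then push the press's red handle bar down with the fingers until the lever is level, and keep it there against its spring: the program finishes while still holding the handle level. Never push the handle down to its bottom stop, and leave the loose things round about where they are.

Things in the scene. Friction and masses are not known exactly. Their poses are not given: they have to be found in the camera images.
- press: Small blue hand lever press screwed to the table; base 170 x 110 x 18 mm, origin at the centre of its underside; x points from the front (handle end) to the back, y left, z up. Round badge in its bed at x = -10 mm, pivot between two cheeks at x = +40 mm. Beside the pivot, scale arcs up to z = 171 mm with a red pointer (green sector: level within 0.1 rad; red: near the stop).
- press_hinge (a point): Pivot axis of the lever: x = +40 mm, y = 0, z = 125 mm in the press's frame; the axis runs along the press's y.
- handle (a joint): Angle of the press lever (rad). 0: at rest, spring-returned, the lever rising 0.60 rad above level toward the front; it grows as the lever is pushed down; 0.60: level; 0.90: bottom stop. A spring resists all the way, about 4 to 5 N at the bar at rest, 12 N at level, 16 N at the stop, and returns the lever when let go.
- handle_bar (a point): Centre of the red cross bar at the lever's free end, 150 mm from the pivot; bar 20 mm in diameter and 64 mm long, lying along the press's y. It moves on an arc about the pivot: at rest about 210 mm above the table, when level 125 mm above the table and 110 mm in front of the press's origin.
- sprayer: Amber pump spray bottle, 62 mm in diameter, fixed in a screwed-down round black holder (88 mm), to the right of the press; origin at the centre of the underside, z up. The nozzle looks along its +y toward the press bed.
- spray_cap (a joint): Travel of the white spray cap (m): 0 up, 0.012 fully down, straight down. Spring of about 2.7 N at the start and 8 N fully down; it springs back up when let go.
- cap_top (a point): Centre of the flat top of the white spray cap (34 mm in diameter, 14 mm high; a 9 mm nozzle sticks out to 26 mm from its axis), 140 mm above the table when up.
- glue_bottle: Loose bystander: upright brown glue bottle with white nozzle, 34 mm in diameter and 121 mm high, origin at the centre of its underside.
- eraser: Loose bystander: blue and white eraser, 20 x 42 x 13 mm, origin at the centre of its underside.
- glue_pen: Loose bystander: white and blue glue pen lying flat, 16 x 126 x 16 mm, origin at the centre of its underside.
- tape_roll: Loose bystander: cream roll of paper tape lying flat, 72 mm in diameter, 19 mm high, origin at the centre of its underside.
- scissors: Loose bystander: scissors with tan handles lying flat, 79 x 174 x 9 mm, origin at the centre of the underside.

How it is judged:
By the outcome, as a careful person would: the job done as asked, in the order asked, and still so for the second after the job is handed in, while the arm keeps its last pose, push and grip.
It also fails if it takes over 40 s, if anything falls off the work surface, if the arm or the gripper's body presses on something with over 40 N, if the wrist force passes 120 N, or if a joint passes its speed limit or range.

## Robot

A 6-joint arm with a two-finger parallel gripper is mounted at the origin on a cart in front of the work surface, level with it; the furniture and walls round the work are solid. World frame = base frame: x ahead of the robot, y to its left, z up, the work surface at z = 0. Lengths are in m, angles in rad, forces in N, time in s.
With the tool pointing down it reaches from about 0.375 to 0.75 m from the base axis. Payload 9 kg.
Tool frame: the origin (TCP) lies where the fingers leave the gripper's body, on its centre line; the fingertips stand 73 mm ahead of it and the grasp point (between the pads) lies 54 mm ahead of it; z points along the fingers, y is the line along which they close (so a half turn about z gives the same grasp; the last joint's range is limited). The gripper opens to 85 mm and grips with 20 to 120 N. Pads are 22 mm wide; open, the fingers measure 114 mm over their backs; the gripper's body (76 mm by 85 mm) begins 54 mm behind the grasp point. The pads swing forward as they close: fully open they stand 13 mm farther back than shut.
Start: joints at [-1.371, 0.104, 0.097, 1.564, 0, 1.353], TCP at [0.243, -0.548, 0.304] pointing down, gripper open.
Joint ranges: [-2.99, 2.99], [-0.84, 1.86], [-1.1, 1.16], [-1.84, 2.11], [-1.51, 1.56], [-3.14, 3.14]. Speed limits (rad/s): [2.22, 2.22, 2.57, 3.14, 3.14, 3.14].

## Interface

Orientations are given as [roll, pitch, yaw] about the fixed x, y, z axes, in that order (R = Rz(yaw) Ry(pitch) Rx(roll)).
In Python, from workcell import manip gives the robot as it stands.
- The arm moves only by the tool step_hand, called after "Call:" in YAML: its name, and indented under it one key for each argument. Schema: {"type":"object","properties":{"offsets":{"type":"array","items":{"type":"array","items":{"type":"array","items":{"type":"number"},"minItems":6,"maxItems":6},"minItems":1,"maxItems":20},"minItems":1,"maxItems":1},"aperture":{"type":"number"},"squeeze":{"type":"number"},"only":{"type":"string"},"quiet":{"type":"boolean"},"lines":{"type":"string"}},"required":["offsets"],"additionalProperties":false}. offsets is a list that holds a single list of rows (three levels of brackets), with 1 to 20 rows, each of 6 numbers: dx, dy, dz in a scale on which 1.0 is 500 mm, then a rotation vector rx, ry, rz in a scale on which 1.0 is 2 pi rad; each row is the pose to reach, as a shift and turn from the pose commanded when the call began, along the tool's axes at that moment; what a row does not reach only later rows make up. A row lasts 1/10 s, in which the tool goes at most 0.05 m and 0.15 rad, less where a joint would pass 70% of its speed; a pose out of reach is approached as far as the arm can. aperture is the finger opening in m, set as the call begins (left out keeps the last). The fingers move at their own pace and stop on an object; squeeze is the grip in N (left out, the last holds). Time passes only in rows, so rows that do not move let the fingers close. The tool returns the time, the measured TCP pose, the force, the opening and the grip force at its end. only (a regular expression) keeps the lines of the reply that match it, lines (a string "A,B") keeps lines A to B, and quiet returns only ok. No shift or turn number may pass 1 either way. Input that does not fit is refused with a message, and nothing moves.
- manip.state(): the state, without advancing time (a new reading comes with each control period).
- manip.get_image(name): name is "side" or "top" or "wrist"; returns the picture (384x512x3 uint8, blue, green, red); there is no depth.
- manip.get_calibration(name): a dict with "camera_matrix" (3x3 intrinsics, pixels), "eye" and "attitude" of the camera in the world; the wrist camera has in their place "mount" (4x4, takes a point from camera to tool coordinates, whose origin is the TCP and whose axes are the flange's). Camera axes: x right, y up, looking along -z (the intrinsics and any distortion apply to the point x, -y, -z); pixel columns grow to the right and rows downward; lengths in m; the calibration is good to about 2 mm. A picture is of the moment at which its call begins: read the wrist's pose just before it. get_calibration takes no time and is no camera call.
- manip.hand_in(): hands the job in; it is judged then, once.
The state is a dict: "clock": time; "joint_pos": joint angles; "qvel": joint speeds; "joint_torque": joint torques, N m; "tool_pos": TCP position; "ee_rot": TCP orientation; "contact_force": force on the tool from outside, world axes, zero at the start; "wrist_torque": the same for the moment, N m; "gripper_width": finger opening in m; "gripper_force": force on a finger pad.
Only numpy, scipy, OpenCV 4.12 (cv2) and the standard library are available. Lean on these libraries where they do the work, as an engineer would, in place of code of your own. Each camera call takes 0.05 s, during which the arm holds its last target. There are 200 camera calls.

## Working session

There is one attempt and no reset: what is moved stays moved. The work goes in short steps, Python scripts to look and compute and a tool call to move; the robot and the scene stay as the last step left them, time stands still between calls to the robot, and variables do not carry over. Pictures are saved under pics/ and viewed, at most 10 in all, crops included, and the job is handed in when it is done.

```bash
ls; mkdir -p pics; cat > h.py <<'E'
import numpy as np, cv2
from workcell import manip
E
python3 - <<'E'
from h import *
s=manip.state(); print({k:np.round(v,3).tolist() for k,v in s.items()})
a=manip.get_image("side"); b=manip.get_image("top")
cv2.imwrite("pics/side.png",a); cv2.imwrite("pics/top.png",b)
for n in("side","top","wrist"):print(n,manip.get_calibration(n))
E
```

```text
pics
workcell.py
{'clock': 0.0, 'joint_pos': [-1.371, 0.105, 0.096, 1.564, -0.0, 1.353], 'qvel': [-0.001, -0.0, -0.0, 0.0, -0.001, 0.001], 'joint_torque': [-0.001, -55.693, 50.365, 0.017, -0.0, -0.0], 'tool_pos': [0.243, -0.548, 0.303], 'ee_rot': [-3.14, -0.0, 0.418], 'contact_force': [0.291, -0.011, -0.109], 'wrist_torque': [0.016, 0.027, 0.022], 'gripper_force': 0.0, 'gripper_width': 0.085}
side {'camera_matrix': array([[349.99189514,   0.        , 255.52598173],
       [  0.        , 349.99189514, 193.23108178],
       [  0.        ,   0.        ,   1.        ]]), 'eye': array([-0.00220968,  0.79329447,  0.70870338]), 'attitude': array([ 1.00857001,  0.01173614, -2.58263545])}
top {'camera_matrix': array([[405.07496091,   0.        , 256.51861038],
       [  0.        , 405.07496091, 193.19111283],
       [  0.        ,   0.        ,   1.        ]]), 'eye': array([0.26199219, 0.02800119, 1.41655001]), 'attitude': array([ 0.1616388 , -0.01666004, -1.57369602])}
wrist {'camera_matrix': array([[302.63052981,   0.        , 255.06000841],
       [  0.        , 302.63052981, 185.33219917],
       [  0.        ,   0.        ,   1.        ]]), 'mount': array([[ 2.82312467e-04,  9.54916999e-01,  2.96872776e-01,
         7.60397116e-02],
       [ 9.99999364e-01, -5.93780238e-04,  9.58991792e-04,
         2.86491462e-04],
       [ 1.09203475e-03,  2.96872316e-01, -9.54916559e-01,
        -7.07033591e-02],
       [ 0.00000000e+00,  0.00000000e+00,  0.00000000e+00,
         1.00000000e+00]])}
```

View pics/side.png

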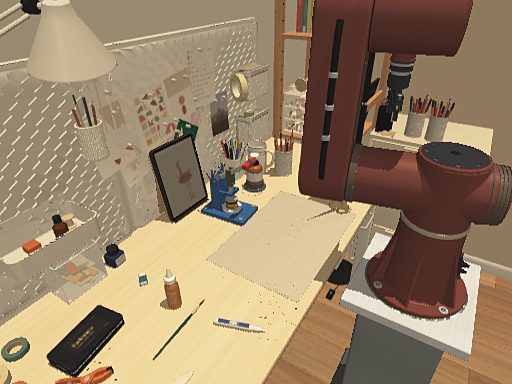

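View pics/top.png

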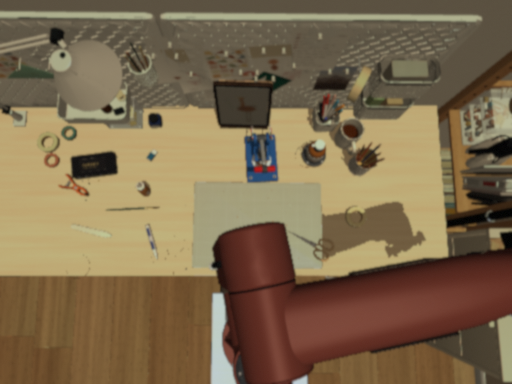

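The side view shows the blue press at about (230,205) and the amber sprayer at (254,175). In the top view they are at (261,158) and (315,152). I'll zoom in on both.

```bash
cat >> h.py <<'E'
from scipy.spatial.transform import Rotation as R
def ray(n,u,v):
    c=manip.get_calibration(n);K=c["camera_matrix"]
    d=np.array([(u-K[0,2])/K[0,0],-(v-K[1,2])/K[1,1],-1.])
    if n=="wrist":
        s=manip.state();M=c["mount"];Q=R.from_euler("xyz",s["ee_rot"]).as_matrix()
        return Q@M[:3,3]+s["tool_pos"],Q@M[:3,:3]@d
    return np.array(c["eye"]),R.from_euler("xyz",c["attitude"]).as_matrix()@d
def plane(n,u,v,z):
    e,d=ray(n,u,v);return e+d*(z-e[2])/d[2]
def tri(r1,r2):
    (e,d),(f,g)=r1,r2
    t=np.linalg.lstsq(np.c_[d,-g],f-e,rcond=None)[0]
    p,q=e+t[0]*d,f+t[1]*g
    return (p+q)/2,np.linalg.norm(p-q)
E
python3 - <<'E'
from h import *
a=cv2.imread("pics/side.png");b=cv2.imread("pics/top.png")
A=cv2.resize(a[135:235,190:290],(600,600),interpolation=cv2.INTER_NEAREST)[:,:,:]
A=cv2.resize(a[140:240,195:285],None,fx=5,fy=5,interpolation=cv2.INTER_CUBIC)
B=cv2.resize(b[120:195,240:335],None,fx=8,fy=8,interpolation=cv2.INTER_CUBIC)
cv2.imwrite("pics/a.png",A);cv2.imwrite("pics/b.png",B)
for uv in((261,158),(315,152)):print(plane("top",*uv,0.14))
for uv in((230,205),(254,168)):print(plane("side",*uv,0.1))
E
```

```text
[ 0.58563502 -0.0087283   0.14      ]
[ 0.60594235 -0.18467131  0.14      ]
[0.54781591 0.07676112 0.1       ]
[ 0.61352458 -0.16702052  0.1       ]
```

View pics/a.png

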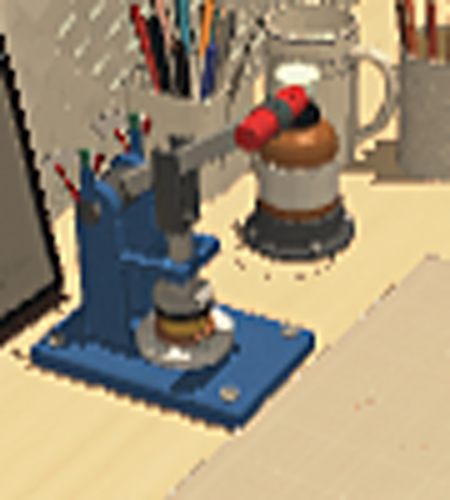

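View pics/b.png

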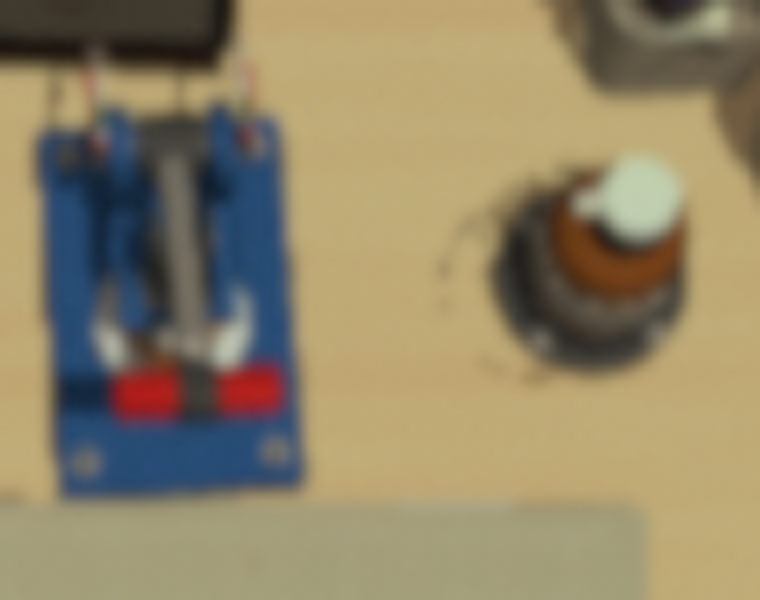

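The crops show the red bar at (198,393) in the top crop and (272,116) in the side crop. The white cap top is at (641,198) and (297,73), with its nozzle to the left, toward the press. I'll triangulate these and check them against the given heights.

```bash
python3 - <<'E'
from h import *
T=lambda X,Y:(240+(X+.5)/8-.5,120+(Y+.5)/8-.5)
S=lambda X,Y:(195+(X+.5)/5-.5,140+(Y+.5)/5-.5)
print("bar",tri(ray("top",*T(198,393)),ray("side",*S(272,116))))
print("cap",tri(ray("top",*T(641,198)),ray("side",*S(297,73))))
print("cap@.14",plane("top",*T(641,198),.14),plane("side",*S(297,73),.14))
print("holder",plane("top",*T(590,275),.02))
for X,Y in((40,135),(278,118),(300,488),(62,498)):print("base",plane("top",*T(X,Y),.018))
for X,Y in((35,352),(240,420),(313,340)):print("base side",plane("side",*S(X,Y),.018))
print("bar ends",plane("top",*T(112,395),.21),plane("top",*T(285,388),.21))
b=cv2.imread("pics/top.png").astype(int)
m=(b[...,2]-np.maximum(b[...,1],b[...,0])>60).astype(np.uint8);m[:164]=0;m[175:]=0;m[:,:250]=0;m[:,280:]=0
p=np.argwhere(m);print(len(p),p.mean(0),p.min(0),p.max(0))
E
```

```text
bar (array([ 0.53493424, -0.01659029,  0.20870769]), np.float64(0.0005214721957450711))
cap (array([ 0.63341104, -0.20092008,  0.13696541]), np.float64(0.0015072461259085569))
cap@.14 [ 0.63183799 -0.20070019  0.14      ] [ 0.63083252 -0.19551986  0.14      ]
holder [ 0.63116201 -0.19845674  0.02      ]
base [0.69579434 0.04623376 0.018     ]
base [ 0.70393832 -0.06040609  0.018     ]
base [ 0.53502557 -0.06840848  0.018     ]
base [0.53051618 0.03626978 0.018     ]
base side [0.68812533 0.05593762 0.018     ]
base side [0.52377395 0.04705942 0.018     ]
base side [ 0.53138105 -0.0554566   0.018     ]
bar ends [0.53359796 0.0161212  0.21      ] [ 0.53638617 -0.04987542  0.21      ]
83 [168.44578313 263.6626506 ] [166 254] [171 274]
```

The triangulated heights match the text: bar at 0.209 m, cap at about 0.137 m. I'll move with fingers closed and the wrist turned so its camera faces back, to a spot short of the cap, then check with the wrist camera.

Careful with the scale: shifts go in shares of 500 mm and turns go in shares of 2 pi rad. That gives: 0.376 m / 0.5 = 0.752, 0.33 m / 0.5 = 0.66, -2.72 rad / 6.2832 = -0.4329.

Call:
step_hand:
  offsets:
    - [[0.08,-0.04,-0.06,0,0,-0.0239],[0.16,-0.08,-0.06,0,0,-0.0477],[0.24,-0.12,-0.06,0,0,-0.0716],[0.3,-0.16,-0.06,0,0,-0.0955],[0.36,-0.2,-0.06,0,0,-0.1194],[0.42,-0.24,-0.06,0,0,-0.1432],[0.48,-0.28,-0.06,0,0,-0.1671],[0.54,-0.3,-0.06,0,0,-0.191],[0.6,-0.34,-0.06,0,0,-0.2149],[0.66,-0.38,-0.06,0,0,-0.2387],[0.72,-0.4,-0.06,0,0,-0.2626],[0.752,-0.428,-0.06,0,0,-0.2865],[0.752,-0.428,-0.06,0,0,-0.3104],[0.752,-0.428,-0.06,0,0,-0.3342],[0.752,-0.428,-0.06,0,0,-0.3581],[0.752,-0.428,-0.06,0,0,-0.382],[0.752,-0.428,-0.06,0,0,-0.4058],[0.752,-0.428,-0.06,0,0,-0.4329],[0.752,-0.428,-0.06,0,0,-0.4329],[0.752,-0.428,-0.06,0,0,-0.4329]]
  aperture: 0
  squeeze: 20

```text
clock: 2.1
tool_pos: [0.5002, -0.2002, 0.3337]
ee_rot: [3.141, -0.0, 3.135]
contact_force: [0.2, -0.6, -0.1]
gripper_width: 0.0003
gripper_force: 0.0
```

```bash
python3 - <<'E'
from h import *
s=manip.state();print(s["joint_pos"],s["tool_pos"],s["ee_rot"],s["contact_force"])
cv2.imwrite("pics/w1.png",manip.get_image("wrist"))
E
```

```text
[-6.23614089e-01 -7.34049761e-02 -2.77796275e-02  1.61683974e+00
 -7.24294061e-05 -6.16566655e-01] [ 0.50021384 -0.20021352  0.33365304] [ 3.14141001e+00 -3.82965157e-04  3.13454527e+00] [ 0.19601517 -0.57764008 -0.08936921]
```

View pics/w1.png

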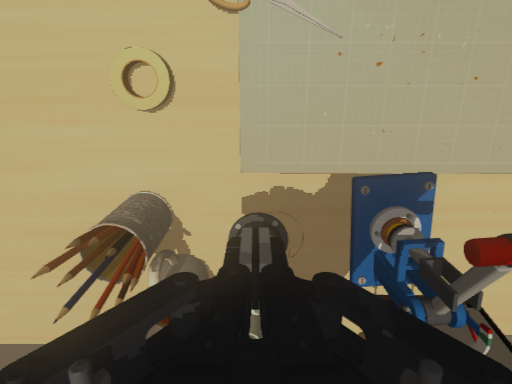

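The wrist view shows the closed fingers with the sprayer holder at about (262,235) beyond them, hiding the cap. The press is on the right with its red bar at (490,252). Next I'll check how close the pencil cup stands, then go above the cap.

In the tool's units: -0.132 m / 0.5 = -0.264, -0.12 m / 0.5 = -0.24.

Call:
step_hand:
  offsets:
    - [[-0.08,0,0,0,0,0],[-0.16,0.002,0,0,0,0],[-0.24,0.004,0,0,0,0],[-0.264,0.004,0,0,0,0],[-0.264,0.004,0,0,0,0],[-0.264,0.004,0.06,0,0,0],[-0.264,0.004,0.06,0,0,0]]
  aperture: 0

```text
clock: 2.85
tool_pos: [0.6307, -0.1982, 0.3003]
ee_rot: [3.139, -0.005, 3.136]
contact_force: [-1.1, 0.3, -0.9]
gripper_width: 0.0
gripper_force: 0.0
```

```bash
python3 - <<'E'
from h import *
print("cup",plane("top",325,113,.1),plane("top",325,100,.18))
a=manip.get_image("side");b=manip.get_image("top")
A=cv2.resize(a[100:200,205:305],(400,400),interpolation=cv2.INTER_CUBIC)
B=cv2.resize(b[90:190,240:340],(400,400),interpolation=cv2.INTER_CUBIC)
cv2.imwrite("pics/c.png",np.hstack([A,B]))
E
```

```text
cup [ 0.75393567 -0.22915256  0.1       ] [ 0.76792209 -0.21485133  0.18      ]
```

View pics/c.png

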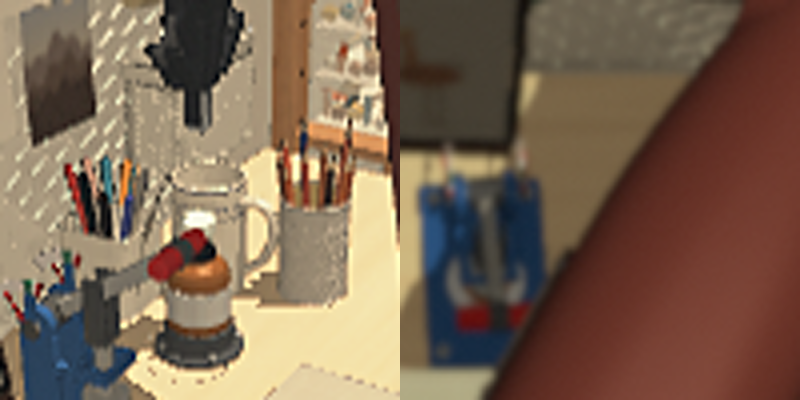

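The fingertips hang right above the cap in the side view: tip at crop (198,125), cap at (198,216). Now I'll go down.

In the tool's units: 0.091 m / 0.5 = 0.182, 0.03 m / 0.5 = 0.06.

Call:
step_hand:
  offsets:
    - [[0,0,0.06,0,0,0],[0,0,0.12,0,0,0],[0,0,0.16,0,0,0],[0,0,0.16,0,0,0],[0,0,0.168,0,0,0],[0,0,0.176,0,0,0],[0,0,0.182,0,0,0],[0,0,0.182,0,0,0],[0,0,0.182,0,0,0]]
  aperture: 0

```text
clock: 3.85
tool_pos: [0.6324, -0.1988, 0.2133]
ee_rot: [-3.141, 0.0, 3.138]
contact_force: [-0.0, -0.2, -0.6]
gripper_width: 0.0
gripper_force: 0.0
```

In the tool's units: 0.006 m / 0.5 = 0.012, 0.003 m / 0.5 = 0.006.

Call:
step_hand:
  offsets:
    - [[0,0,0.006,0,0,0],[0,0,0.012,0,0,0],[0,0,0.012,0,0,0],[0,0,0.012,0,0,0]]
  aperture: 0

```text
clock: 4.25
tool_pos: [0.6325, -0.1989, 0.2074]
ee_rot: [-3.141, 0.001, 3.138]
contact_force: [-1.5, -0.3, 5.0]
gripper_width: -0.0004
gripper_force: 2.4
```

Call:
step_hand:
  offsets:
    - [[0,0,0.006,0,0,0],[0,0,0.012,0,0,0],[0,0,0.012,0,0,0],[0,0,0.012,0,0,0]]
  aperture: 0

```text
clock: 4.65
tool_pos: [0.6326, -0.1989, 0.2017]
ee_rot: [-3.141, 0.001, 3.138]
contact_force: [-1.2, 0.9, 7.2]
gripper_width: -0.0003
gripper_force: 3.7
```

In the tool's units: 0.002 m / 0.5 = 0.004, 0.001 m / 0.5 = 0.002.

Call:
step_hand:
  offsets:
    - [[0,0,0.002,0,0,0],[0,0,0.004,0,0,0],[0,0,0.004,0,0,0],[0,0,0.004,0,0,0]]
  aperture: 0

```text
clock: 5.05
tool_pos: [0.6326, -0.1989, 0.2006]
ee_rot: [-3.141, 0.001, 3.138]
contact_force: [-2.6, 0.4, 11.8]
gripper_width: 0.0
gripper_force: 6.2
```

In the tool's units: 0.182 m / 0.5 = 0.364, -0.135 m / 0.5 = -0.27, -0.04 rad / 6.2832 = -0.0064.

Call:
step_hand:
  offsets:
    - [[0,0,0.002,0,0,0],[0,0,0.002,0,0,0],[0,0,-0.01,0,0,0],[0,0,-0.03,0,0,0],[0,0,-0.1,0,0,0],[0,0,-0.18,0,0,0],[0,0,-0.27,0,0,0],[0,0,-0.27,0,0,0],[0.04,0.08,-0.27,0,0,-0.0064],[0.08,0.16,-0.27,0,0,-0.0064],[0.12,0.24,-0.27,0,0,-0.0064],[0.16,0.3,-0.27,0,0,-0.0064],[0.196,0.364,-0.27,0,0,-0.0064],[0.196,0.364,-0.27,0,0,-0.0064],[0.196,0.364,-0.27,0,0,-0.0064]]
  aperture: 0

```text
clock: 6.55
tool_pos: [0.5347, -0.0158, 0.3337]
ee_rot: [-3.141, -0.0, -3.104]
contact_force: [0.2, -0.4, 0.4]
gripper_width: 0.0
gripper_force: 0.0
```

```bash
python3 - <<'E'
from h import *
s=manip.state();print(s["tool_pos"],s["ee_rot"])
a=manip.get_image("side");w=manip.get_image("wrist")
cv2.imwrite("pics/side2.png",a);cv2.imwrite("pics/w2.png",w)
A=cv2.resize(a[110:210,195:285],(360,400),interpolation=cv2.INTER_CUBIC)
cv2.imwrite("pics/d.png",np.hstack([A,cv2.resize(w,(440,330))[:,:,:] if 0 else cv2.copyMakeBorder(cv2.resize(w,(440,330)),0,70,0,0,0)]))
E
```

```text
[ 0.53469433 -0.01577983  0.33365111] [-3.14139802e+00 -2.08042525e-04 -3.10399682e+00]
```

View pics/d.png

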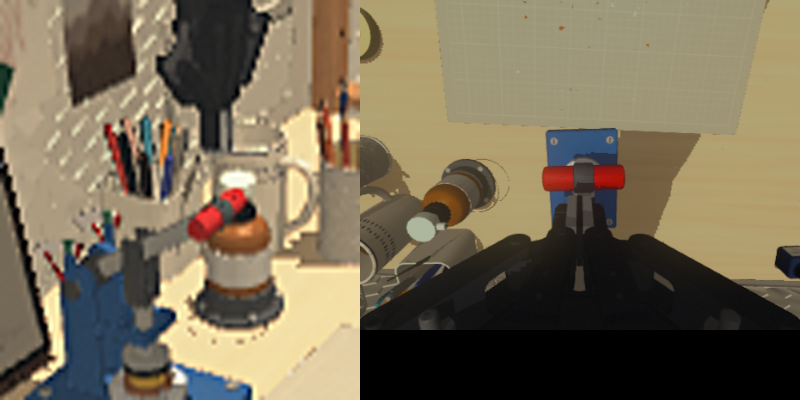

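The cap is up again. The fingertips, at side crop (215,150), are above the bar centre at (218,213). In the wrist crop the bar is at (583,178). I'll refine the bar position from the wrist and side masks.

```bash
cat >> h.py <<'E'
def red(n,im):
    h=cv2.cvtColor(im,cv2.COLOR_BGR2HSV)
    m=(((h[...,0]<6)|(h[...,0]>174))&(h[...,1]>170)&(h[...,2]>90)).astype(np.uint8)
    if n=="side": k=np.zeros_like(m);k[140:215,225:270]=1;m*=k
    k,l,st,c=cv2.connectedComponentsWithStats(m)
    i=[j for j in range(1,k) if st[j,4]>8]
    p=np.vstack([np.argwhere(l==j)[:,::-1] for j in i]).astype(np.float32)
    r=cv2.minAreaRect(p);return r,[st[j].tolist() for j in i]
E
python3 - <<'E'
from h import *
r={n:red(n,cv2.imread(f"pics/{f}.png")) for n,f in(("side","side2"),("wrist","w2"))};print(r)
c=r["wrist"][0][0];s=r["side"][0][0]
print(tri(ray("wrist",*c),ray("side",*s)),plane("wrist",*c,.21))
print(tri(ray("wrist",*c),ray("top",263.7,168.4)))
E
```

```text
{'side': (((248.62391662597656, 163.14158630371094), (5.362109184265137, 16.368541717529297), 48.8140754699707), [[250, 157, 7, 6, 21], [242, 161, 9, 9, 48]]), 'wrist': (((259.9910583496094, 206.56138610839844), (28.177804946899414, 94.306884765625), 88.83085632324219), [[213, 193, 36, 29, 952], [272, 192, 36, 28, 937]])}
(array([ 0.53502372, -0.01359778,  0.2090004 ]), np.float64(0.0006109719775589039)) [ 0.53494126 -0.01351668  0.21      ]
(array([ 0.53476162, -0.0141532 ,  0.211191  ]), np.float64(0.001311849504494454))
```

In the tool's units: 0.054 m / 0.5 = 0.108, 0.041 m / 0.5 = 0.082.

Call:
step_hand:
  offsets:
    - [[0,0,0.04,0,0,0],[0,0.002,0.072,0,0,0],[0,0.002,0.082,0,0,0],[0.006,0.002,0.094,0,0,0],[0.014,0.002,0.108,0,0,0],[0.014,0.002,0.108,0,0,0],[0.014,0.002,0.108,0,0,0]]
  aperture: 0

```text
clock: 7.35
tool_pos: [0.5279, -0.0165, 0.281]
ee_rot: [-3.141, -0.0, -3.106]
contact_force: [-4.2, 0.4, 9.4]
gripper_width: 0.0003
gripper_force: 4.3
```

In the tool's units: 0.072 m / 0.5 = 0.144, 0.057 m / 0.5 = 0.114.

Call:
step_hand:
  offsets:
    - [[0.006,0,0.014,0,0,0],[0.014,0,0.028,0,0,0],[0.018,0,0.042,0,0,0],[0.024,0,0.056,0,0,0],[0.028,0,0.07,0,0,0],[0.03,0,0.084,0,0,0],[0.034,0,0.1,0,0,0],[0.036,0,0.114,0,0,0],[0.036,0,0.13,0,0,0],[0.036,0,0.144,0,0,0],[0.036,0,0.144,0,0,0],[0.036,0,0.144,0,0,0]]
  aperture: 0

```text
clock: 8.55
tool_pos: [0.51, -0.0173, 0.2093]
ee_rot: [-3.14, -0.0, -3.107]
contact_force: [-7.4, -0.3, 12.0]
gripper_width: -0.0001
gripper_force: 5.9
```

```bash
python3 - <<'E'
from h import *
a=manip.get_image("side");w=manip.get_image("wrist")
s=manip.state();print(s["tool_pos"],s["contact_force"])
for n,i in(("side",a),("wrist",w)):
    try:print(red(n,i))
    except Exception as e:print(e)
A=cv2.resize(a[130:220,195:285],(400,400),interpolation=cv2.INTER_CUBIC)
cv2.imwrite("pics/e.png",np.hstack([A,cv2.resize(w[130:330,155:355],(400,400))]))
E
```

```text
[ 0.51005093 -0.01734438  0.20946033] [-8.21314606 -0.62310428 10.7081784 ]
(((256.7500305175781, 187.75001525878906), (4.949747085571289, 15.55634880065918), 45.0), [[260, 181, 4, 7, 15], [250, 187, 9, 8, 42]])
(((259.4556884765625, 230.34786987304688), (33.55211639404297, 119.10425567626953), 87.79740142822266), [[200, 215, 45, 35, 1180], [274, 214, 46, 32, 1315]])
```

View pics/e.png

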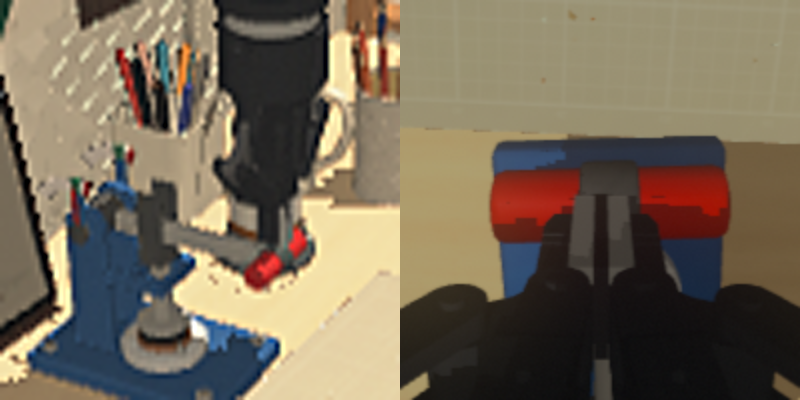

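The lever looks level, with the fingers on the bar: wrist crop (605,205), side crop (278,258). The sideways force of -8 N deserves a check, so I'll triangulate the bar.

```bash
python3 - <<'E'
from h import *
c=(259.46,230.35)
print(tri(ray("wrist",*c),ray("side",256.75,187.75)),plane("wrist",*c,.125),manip.state()["contact_force"])
E
```

```text
(array([ 0.50739921, -0.01522875,  0.12749953]), np.float64(0.0008701457710908524)) [ 0.50907027 -0.01503548  0.125     ] [-8.21314606 -0.62310428 10.7081784 ]
```

Call:
step_hand:
  offsets:
    - [[0.002,0,0.002,0,0,0],[0.002,0,0.002,0,0,0],[0.002,0,0.002,0,0,0],[0.002,0,0.002,0,0,0],[0.002,0,0.002,0,0,0]]
  aperture: 0

```text
clock: 9.15
tool_pos: [0.5097, -0.0174, 0.2089]
ee_rot: [-3.14, 0.002, -3.106]
contact_force: [-3.3, -0.1, 11.8]
gripper_width: 0.0001
gripper_force: 5.8
```

Call:
step_hand:
  offsets:
    - [[0,0,0,0,0,0],[0,0,0,0,0,0],[0,0,0,0,0,0],[0,0,0,0,0,0],[0,0,0,0,0,0]]
  aperture: 0

```text
clock: 9.65
tool_pos: [0.5098, -0.0174, 0.2089]
ee_rot: [-3.14, 0.002, -3.106]
contact_force: [-4.7, -1.0, 11.6]
gripper_width: -0.0
gripper_force: 5.8
```

```bash
python3 -c "
from workcell import manip
print(manip.hand_in())"
```

```text
the job is handed in; nothing more can be done
None
```

I pushed the spray cap fully down and it sprang back up, then I pressed the handle down to level without going near its bottom stop; the arm was still holding it there, steady at about 12 N, when I handed in the job at 9.65 s.

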